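# Lock the insert ring of a router-table plate with a two-pin spanner

## Task

The steel ring recessed in the aluminium router plate is loose. Take the two-pin spanner that fits it (the wide one) from the wooden rest, put both pins fully into the ring's two holes, and turn the ring clockwise, gently and without forcing it, until it is fully home against its stop. Then lift the spanner out, put it back upright in the slot you took it from, let go of it, and leave everything else where it is.

Things in the scene. Friction and masses are not known exactly. Their poses are not given: they have to be found in the camera images.
- cradle: Fixed plywood box with the aluminium router insert plate on top, 230 x 230 mm, top face of the plate 55 mm above the bench. Origin: centre of its underside, which is also on the ring's axis; z up. The plate has a round 92 mm opening in its centre in which the ring sits.
- ring_top (a point): Centre of the top face of the steel ring (90 mm outside, 40 mm bore, 9 mm thick), 3 mm below the plate's top, 52 mm above the bench. x runs through its two round through holes, 7.6 mm wide, 33 mm either side of the centre; z up. The ring rests on a spring washer: it gives from 2 N of downward load, 1.5 mm at 4 N, 3 mm at 6.5 N, then is solid, and comes back up when released.
- ring (a joint): Angle of the ring, rad, growing clockwise seen from above; starts at 0 to 0.45, fully home at 1.10, a solid stop (white mark on the ring at the black mark on the plate). It turns stiffly (0.25 N m of friction) and stays where left; pins dragged over it with 4 N do not turn it. 0.45 N m at the stop is plenty; beyond 0.9 N m it is being forced.
- wide_spanner: The spanner that fits, 0.23 to 0.28 kg, upright in its slot, its bar lying on the rest's top. Steel head: bar 84 x 28 x 10 mm with two 6 mm round pins 66 mm apart (33 mm either side of centre), 7 mm long, pointing down. Origin: middle of the bar's underside, z up; x, y are those of the GRIP: the head is loose on it and stands up to 0.16 rad off, differing each time and not reported.
- narrow_spanner: The spanner that does not fit: the same but with pins 44 mm apart and a 62 mm bar, in the other slot. Leave it alone.
- rest: Fixed wooden rest, 120 (x) x 210 (y) x 35 mm high. Origin: centre of its underside. In its top are two slots along x, 84 mm long, 22 mm wide, 22 mm deep, centred at y = -55 and +55 mm; the spanners stand in them, either one in either slot.
- beech_block: Loose beech block 60 x 160 x 60 mm, bystander; origin in the centre of its underside.
- wrench: Loose open-ended wrench lying on the bench, bystander.
- glue_jar: Loose lidded jar, 70 mm across and 90 mm high, bystander; origin in the centre of its underside.
- wide_grip (a point): Point to hold the wide spanner, in its black grip 38 mm above its origin; grip 36 mm along x, 18 mm across y, from 11 to 62 mm above the origin. The head swings freely about z within 0.16 rad (9 degrees) either way of the grip's x and stays where left by light friction; at either end of this play the grip drives it through a stiff spring, about 6 N m per rad.
Things that resemble listed ones, but are neither listed nor needed, are in the scene too. What is shaped like the wide_spanner but orange or red is not meant.

How it is judged (in metres and radians):
On the way, in this order (a step that is already met when the one before it is completed fails the run):
1. the wide spanner is lifted out of the rest (z of wide_spanner in the frame of rest above 0.055 m and value of joint ring below 0.75 rad), for 0.1 s.
2. both pins are in the ring's holes, bar down on the ring, ring still well short of home (z of wide_spanner in the frame of ring_top below 0.0035 m and horizontal distance between wide_spanner and ring_top below 0.004 m and angle between the x axis of wide_spanner and the x axis of ring_top, either way round below 0.35 rad and value of joint ring below 0.75 rad), for 0.1 s.
3. the ring is turned fully home with the spanner still in it (value of joint ring above 1.07 rad and z of wide_spanner in the frame of ring_top below 0.006 m and horizontal distance between wide_spanner and ring_top below 0.006 m), for 0.1 s.
At the end, for the whole second after the job is handed in: the ring is home (joint over 1.07 of 1.10 rad); the wide spanner stands upright (within 0.1 rad), at rest, in the slot it was taken from (within 15 mm of its start, its bar at most 5 mm above the rest's top), released (value of joint ring above 1.07 rad and distance of wide_spanner from where it was at the start of the episode below 0.015 m and z of wide_spanner in the frame of rest below 0.04 m and angle between wide_spanner's own z axis and vertical below 0.1 rad and linear speed of wide_spanner below 0.02 m/s); the robot touches nothing.
It fails at once if the ring is forced: over 35 N between spanner and ring (contact force between wide_spanner and ring above 35 N).
It fails at once if the fingers push the ring instead of the spanner (contact force between the fingers and ring above 2 N).
It fails at once if the narrow spanner is disturbed (distance of narrow_spanner from where it was at the start of the episode above 0.02 m).
It fails at once if a bystander is disturbed (distance of any of beech_block, wrench, glue_jar from where it was at the start of the episode above 0.03 m).
It also fails if it takes over 72 s, if anything falls off the work surface, if the arm or the gripper's body presses on something with over 40 N, if the wrist force passes 120 N, or if a joint passes its speed limit or range.

## Robot

A 6-joint arm with a two-finger parallel gripper is mounted at the origin on the work surface. World frame = base frame: x ahead of the robot, y to its left, z up, the work surface at z = 0. Lengths are in mm, angles in degrees, forces in N, time in s.
With the tool pointing down it reaches from about 300 to 850 mm from the base axis. Payload 4.2 kg.
Tool frame: the origin (TCP) lies midway between the tips of the shut fingers; the grasp point (between the pads) lies 19 mm behind it (env.hold_point_z is the z of the grasp point in the tool frame, in mm); z points along the fingers, y is the direction in which the jaws open and shut (so a half turn about z gives the same grasp; the last joint's range is limited). The gripper opens to 91 mm and grips with 3 to 60 N. Pads are 32 mm wide; open, the fingers measure 118 mm over their backs; the gripper's body (76 mm by 178 mm) begins 60 mm behind the grasp point.
Start: joints at [-70.187, 18.312, 89.639, -0, 72.044, -1.146], TCP at [205.68, -536.972, 213.976] pointing down, gripper open.
Joint ranges: [-177.97, 177.97], [-48.28, 115.42], [12.27, 149.76], [-77.06, 257.06], [2.81, 150.46], [-146.56, 146.56]. Speed limits (degrees/s): [147.25, 147.25, 180, 180, 180, 180].

## Interface

Orientations are given as [roll, pitch, yaw] about the fixed x, y, z axes, in that order (R = Rz(yaw) Ry(pitch) Rx(roll)).
In Python, from workcell import env, grab_frame, camera_params, spotter gives the robot as it stands. The module is installed in compiled form; this text tells all that it offers.
- The arm moves only by the shell command python3 -m jog 'ROWS' [FORCE]. ROWS is text: rows parted by semicolons, each of 7 numbers parted by spaces: the turn, a rotation vector about the world's x, y, z in units of 5 degrees (1.0 is 5 degrees), then the shift along the world's x, y, z in units of 25 mm (1.0 is 25 mm), then the opening, from 0 (shut) to 1 (fully open). A call has 1 to 5 rows; each row is the pose to reach, as a shift and turn from the pose commanded when the call began; what a row does not reach only later rows make up. A row lasts 1/8 s, in which the tool goes at most 62.5 mm and 10.7 degrees, less where a joint would pass 70% of its speed; a pose out of reach is approached as far as the arm can. A call with a gripper value outside its range is refused whole. The fingers move at their own pace and stop on an object; FORCE is the grip in N (left out, the last holds). Time passes only in rows, so rows that repeat a pose let the fingers close. It gives the time, the measured TCP pose, the force and the opening at its end, in the units of the state.
- env.state(): the state, without advancing time (a new reading comes with each control period).
- grab_frame(name): name is "side" or "top" or "wrist"; returns the picture (420x560x3 uint8, red, green, blue); there is no depth.
- camera_params(name): a dict with "K" (3x3 intrinsics, pixels), "rvec" (rotation vector, rad) and "tvec" (3), from world to camera coordinates, as OpenCV has them. Camera axes: x right, y down, z forward; pixel columns grow to the right and rows downward; lengths in mm; the calibration is good to about 2 mm. A picture is of the moment at which its call begins: read the wrist's pose just before it. camera_params takes no time and is no camera call; for the wrist camera it gives the pose at the moment of the call.
- env.job_done(): hands the job in, once; it reports no verdict.
Trained networks look in the newest picture that a camera, given by its name, has taken for a name from the list of things; names that differ only in an ending like _2 or _b are one class to them, and where a whole thing is asked for, a point or a joint stands for the part that bears it (a point fixed in the world has none). Each returns a list of dicts, best first, with "conf" (0 to 1); they miss things now and then, are a little off and sometimes report something else, mostly with a low value. They report only what shows in the picture. A call takes as long as a camera call. They do not tell look-alikes from the thing itself.
- spotter.look_for(query, camera): "box" ([left, top, width, height] in pixels, round what is visible of it).
- spotter.trace(query, camera): "region" (420x560 bool, what is visible of it) and "box" ([left, top, width, height] in pixels, round what is visible of it).
The state is a dict: "time_s": time; "qpos": joint angles; "qvel": joint speeds; "effort": joint torques, N m; "ee_pos": TCP position; "ee_rot": TCP orientation; "force": force on the tool from outside, world axes, zero at the start; "torque": the same for the moment, N m; "gripper_width": finger opening in mm.
Only numpy, scipy, OpenCV 4.12 (cv2) and the standard library are available. Lean on these libraries where they do the work, as an engineer would, in place of code of your own. Each camera call takes 0.05 s, during which the arm holds its last target. There are 200 camera calls.

## Working session

There is one attempt and no reset: what is moved stays moved. The work goes in short steps, Python scripts to look and compute and a shell command to move; the robot and the scene stay as the last step left them, time stands still between calls to the robot, and variables do not carry over. Pictures are saved under pics/ and viewed, about 8 in all and at most 12, crops included, and the job is handed in when it is done.

```bash
mkdir -p pics
cat > h.py <<'E'
import numpy as np, cv2
from workcell import env, grab_frame, camera_params, spotter
def P(n):
    c=camera_params(n); R=cv2.Rodrigues(np.array(c["rvec"],float))[0]; return np.array(c["K"],float),R,np.array(c["tvec"],float).ravel()
def px2w(n,uv,z,cam=None):
    K,R,t=cam or P(n); d=R.T@np.linalg.inv(K)@np.array([uv[0],uv[1],1.]); o=-R.T@t
    return o+d*(z-o[2])/d[2]
def w2px(n,X,cam=None):
    K,R,t=cam or P(n); p=K@(R@np.array(X,float)+t); return p[:2]/p[2]
def save(im,f): cv2.imwrite('pics/'+f,cv2.cvtColor(im,cv2.COLOR_RGB2BGR))
E
python3 - <<'E'
from h import *
a=grab_frame("top");save(a,'top0.png')
for q in ["wide_spanner","narrow_spanner","rest","cradle","ring","beech_block","glue_jar","wrench"]:
    print(q,[(np.round(d["conf"],2),np.round(d["box"]),np.round(px2w("top",[d["box"][0]+d["box"][2]/2,d["box"][1]+d["box"][3]/2],50))) for d in spotter.look_for(q,"top")][:4])
b=grab_frame("side");save(b,'side0.png')
for n in("top","side"):
    K,R,t=P(n);print(n,-R.T@t)
E
```

```text
wide_spanner [(np.float64(0.87), array([382., 164.,  42.,  32.]), array([ 651., -364.,   50.])), (np.float64(0.76), array([410., 238.,  33.,  39.]), array([ 494., -404.,   50.])), (np.float64(0.74), array([267., 204.,  25.,  41.]), array([ 558., -115.,   50.])), (np.float64(0.74), array([339., 304.,  22.,  46.]), array([ 363., -250.,   50.]))]
narrow_spanner [(np.float64(0.66), array([324., 198.,  19.,  32.]), array([ 580., -222.,   50.]))]
rest [(np.float64(0.75), array([253., 181., 112.,  81.]), array([ 565., -172.,   50.]))]
cradle [(np.float64(0.57), array([ 44., 172., 160., 146.]), array([518., 186.,  50.])), (np.float64(0.16), array([ 99., 220.,  47.,  45.]), array([521., 189.,  50.]))]
ring [(np.float64(0.72), array([101., 218.,  47.,  48.]), array([522., 185.,  50.])), (np.float64(0.58), array([ 45., 172., 156., 146.]), array([518., 187.,  50.]))]
beech_block [(np.float64(0.9), array([96., 99., 86., 54.]), array([758., 170.,  50.])), (np.float64(0.6), array([239., 118.,  32.,  42.]), array([735., -64.,  50.])), (np.float64(0.57), array([102., 218.,  48.,  50.]), array([521., 183.,  50.]))]
glue_jar [(np.float64(0.63), array([235., 117.,  35.,  41.]), array([737., -61.,  50.]))]
wrench [(np.float64(0.68), array([318., 108.,  23.,  78.]), array([ 718., -217.,   50.]))]
top [ 396.14345697  -81.44900159 1039.84023442]
side [ 345.38139616 -582.95003272  603.50379344]
```

View pics/top0.png

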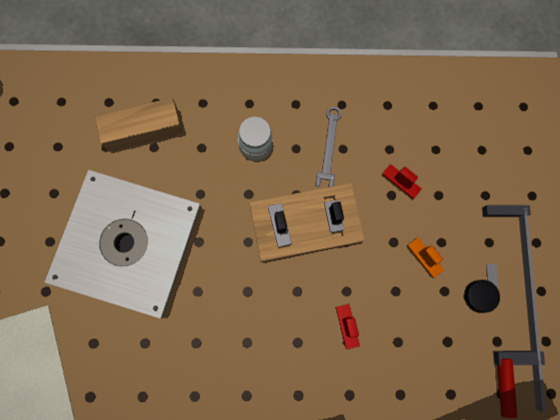

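View pics/side0.png

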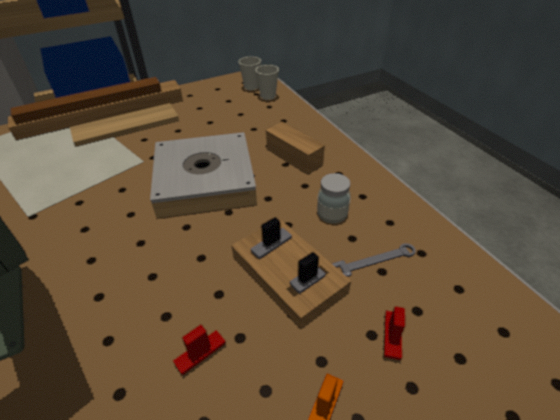

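The left image candidates in the rest are at (280,225) and (335,215). The red ones at (402,180) and (348,326) and the orange one at (425,256) are decoys. The left black one has the longer bar (41 px against 32), so it should be the wide spanner. I'll confirm that in a crop.

Run:
```python
from h import *
a=cv2.imread('pics/top0.png')
c=cv2.resize(a[175:270,240:375],None,fx=4,fy=4,interpolation=cv2.INTER_CUBIC)
d=cv2.resize(a[205:280,90:160],None,fx=5,fy=5,interpolation=cv2.INTER_CUBIC)
o=np.zeros((max(c.shape[0],d.shape[0]),c.shape[1]+d.shape[1]-90,3),np.uint8)
o=np.zeros((380,890,3),np.uint8);o[:380,:540]=c;o[:375,540:890]=d
o=cv2.resize(o,(800,342));cv2.imwrite('pics/c1.png',o)
s=env.state();print(s["ee_pos"],s["ee_rot"],s["force"],env.hold_point_z)
K,R,t=P("wrist");print(-R.T@t,R[2],R[0],K[0])
for q in("rest","cradle"):
    grab_frame("top");r=spotter.trace(q,"top")[0]["region"].astype(np.uint8)
    cn=max(cv2.findContours(r,0,2)[0],key=cv2.contourArea);bx=cv2.boxPoints(cv2.minAreaRect(cn))
    print(q,[np.round(px2w("top",b,35 if q=="rest" else 55)[:2],0) for b in bx])
```

```text
[ 205.66316254 -536.95016307  213.94269052] [1.79998621e+02 1.17211498e-03 2.09589512e+01] [ 0.9769299   0.0462469  -0.38601896] -18.8
[ 273.12011743 -511.1961715   385.17399209] [-0.23762672 -0.09120696 -0.96706506] [ 3.57258394e-01 -9.34005540e-01  3.03666412e-04] [347.3663448    0.         283.95196821]
rest [array([607., -54.]), array([ 651., -262.]), array([ 528., -283.]), array([487., -78.])]
cradle [array([448., 328.]), array([677., 271.]), array([598.,  35.]), array([374., 102.])]
```

View pics/c1.png

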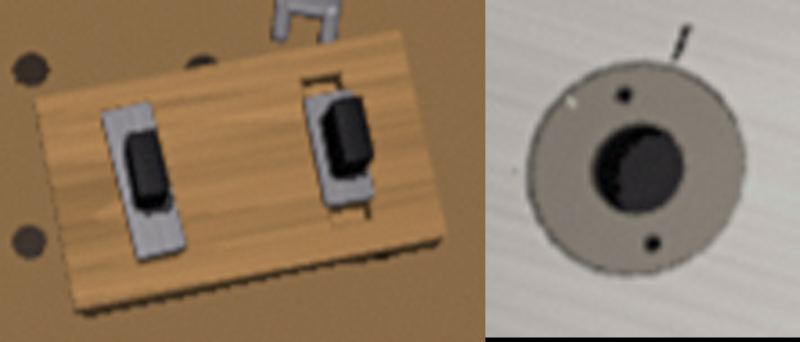

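The left one covers its whole slot, while the narrow one leaves its slot ends showing, so the left one at (280,225) is the wide spanner. The ring needs about 63° clockwise. To leave wrist range for that turn, I'll grip at yaw ≈192°.

```bash
python3 -m jog '0 0 1.7 .7 .84 0 .6;0 0 3.4 1.4 1.68 0 .6;0 0 5.1 2.1 2.5 0 .6;0 0 6.8 2.8 3.36 0 .6;0 0 8.5 3.5 4.2 0 .6' 25
python3 -m jog '0 0 1.7 .7 .84 0 .6;0 0 3.4 1.4 1.68 0 .6;0 0 5.1 2.1 2.5 0 .6;0 0 6.8 2.8 3.36 0 .6;0 0 8.5 3.5 4.2 0 .6'
python3 -m jog '0 0 1.7 .7 .84 0 .6;0 0 3.4 1.4 1.68 0 .6;0 0 5.1 2.1 2.5 0 .6;0 0 6.8 2.8 3.36 0 .6;0 0 8.5 3.5 4.2 0 .6'
python3 -m jog '0 0 1.7 .7 .84 0 .6;0 0 3.4 1.4 1.68 0 .6;0 0 5.1 2.1 2.5 0 .6;0 0 6.8 2.8 3.36 0 .6;0 0 8.6 3.5 4.2 0 .6'
python3 -m jog '0 0 0 0 0 0 .6;0 0 0 0 0 0 .6'
python3 - <<'E'
from h import *
cam=P("wrist");a=grab_frame("wrist");save(a,'w1.png');s=env.state();print(s["ee_pos"],s["ee_rot"],s["qpos"],s["gripper_width"],s["force"])
np.savez('w1.npz',K=cam[0],R=cam[1],t=cam[2])
E
```

```text
time_s: 1.32
ee_pos: [293.7, -431.3, 214.1]
ee_rot: [180.0, 0.0, 63.7]
force: [-0.0, 0.1, -0.7]
gripper_width: 55.1
time_s: 1.95
ee_pos: [381.2, -326.2, 214.1]
ee_rot: [180.0, 0.0, 106.2]
force: [0.3, -0.2, -0.1]
gripper_width: 54.6
time_s: 2.58
ee_pos: [468.7, -221.2, 214.1]
ee_rot: [180.0, 0.0, 148.7]
force: [-0.0, 0.2, 0.6]
gripper_width: 54.7
time_s: 3.2
ee_pos: [556.2, -116.2, 214.1]
ee_rot: [-180.0, 0.0, -168.2]
force: [0.5, 0.1, -0.2]
gripper_width: 54.9
time_s: 3.45
ee_pos: [555.2, -117.4, 213.9]
ee_rot: [-180.0, -0.0, -168.6]
force: [-0.4, 0.5, 0.2]
gripper_width: 54.5
[ 555.05637225 -117.58653093  213.94641307] [-1.79992702e+02 -3.67532687e-02 -1.68646053e+02] [-1.31095069e+01  1.76424376e+01  9.06275629e+01 -2.30189634e-02
  7.17604327e+01 -1.14456245e+02] 54.7247855598039 [ 0.24726497  0.28184467 -0.56319435]
```

View pics/w1.png

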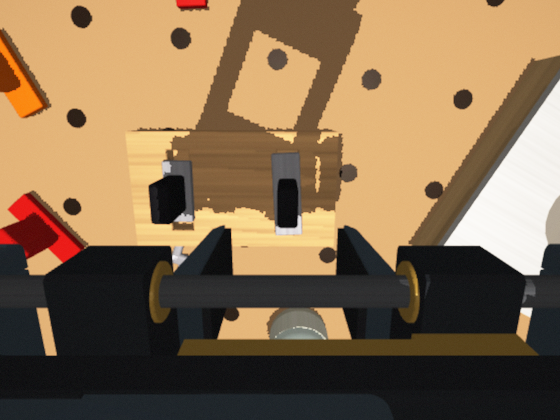

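The wrist view shows the wide spanner's bar from (286,152) to (289,235), with its grip on top. The narrow one is at left, around (172,190). Next I'll measure the bar and the grip.

Run:
```python
from h import *
f=np.load('w1.npz');cam=(f['K'],f['R'],f['t'])
for n,uv,z in[("barN",(286,153),45),("barF",(289,235),45),("restTL",(127,131),35),("restTR",(342,131),35),("restBL",(134,247),35),("restBR",(335,247),35)]:
    print(n,np.round(px2w("",uv,z,cam),1))
for z in (97,45): print(z,w2px("",[557,-115,z],cam))
a=cv2.imread('pics/w1.png');c=a[140:245,255:320]
o=cv2.resize(c,None,fx=5,fy=5,interpolation=cv2.INTER_CUBIC)
# gamma to reveal shadow
o=(255*(o/255.)**.45).astype(np.uint8)
t=cv2.imread('pics/top0.png')[190:260,255:305];t=cv2.resize(t,None,fx=7,fy=7,interpolation=cv2.INTER_CUBIC)
oo=np.zeros((525,325+350,3),np.uint8);oo[:,:325]=o;oo[:490,325:]=t;cv2.imwrite('pics/c2.png',oo)
```

```text
barN [ 518.7 -122.8   45. ]
barF [ 600.5 -103.1   45. ]
restTL [ 529.4 -280.4   35. ]
restTR [487.7 -72.7  35. ]
restBL [ 649.9 -262.7   35. ]
restBR [607.5 -51.1  35. ]
97 [286.37479604 205.13541218]
45 [286.04963519 192.38794472]
```

View pics/c2.png

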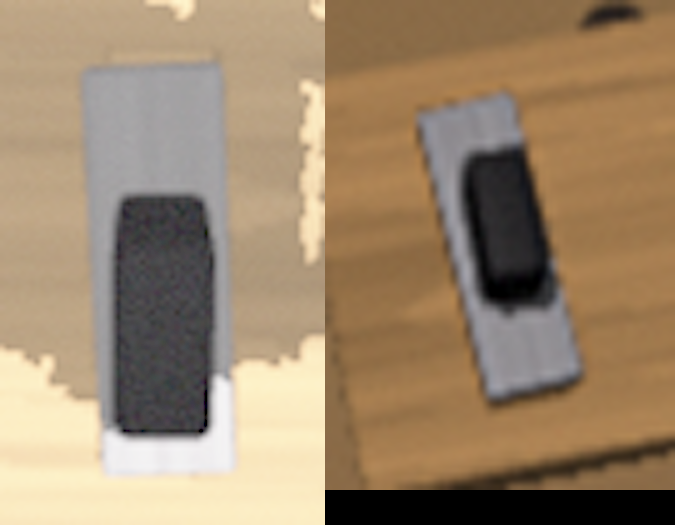

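Bar centre ≈ (559.5, −113) and axis ≈ 13.5°. The grip is nearly aligned with the tool at 11.4°. I'll descend and grip.

```bash
python3 -m jog '0 0 0 .16 .18 -1.5 .6;0 0 0 .16 .18 -3 .6;0 0 0 .16 .18 -4.5 .6;0 0 0 .16 .18 -5.6 .6;0 0 0 .16 .18 -6.4 .6'
python3 -m jog '0 0 0 0 0 0 .5;0 0 0 0 0 0 .15;0 0 0 0 0 0 0;0 0 0 0 0 0 0;0 0 0 0 0 0 0' 40
python3 -m jog '0 0 0 0 0 0 0;0 0 0 0 0 0 0;0 0 0 0 0 0 0'
```

```text
time_s: 4.12
ee_pos: [558.5, -113.3, 52.8]
ee_rot: [180.0, -0.1, -168.7]
force: [0.0, 0.2, 0.3]
gripper_width: 54.8
time_s: 4.75
ee_pos: [560.2, -112.7, 54.8]
ee_rot: [-179.9, 0.1, -168.5]
force: [-0.5, -0.7, 3.8]
gripper_width: 18.0
time_s: 5.12
ee_pos: [560.2, -112.8, 54.8]
ee_rot: [-180.0, 0.1, -168.5]
force: [-0.0, -0.5, 5.6]
gripper_width: 17.9
```

```bash
python3 -m jog '0 0 0 0 0 .4 0;0 0 0 0 0 1 0;0 0 0 0 0 2 0;0 0 0 0 0 3 0;0 0 0 0 0 3.8 0'
python3 -m jog '0 0 0 .3 1 0 0;0 0 0 .6 2.2 0 0;0 0 0 .9 3.4 0 0;0 0 0 1.2 4.6 0 0;0 0 0 1.6 5.7 0 0'
python3 -m jog '0 0 0 0 1.2 0 0;0 0 0 0 2.4 0 0;0 0 0 0 3.6 0 0;0 0 0 0 4.8 0 0;0 0 0 0 5.6 0 0'
python3 -m jog '0 0 0 0 0 0 0;0 0 0 0 0 0 0;0 0 0 0 0 0 0'
python3 - <<'E'
from h import *
cam=P("wrist");a=grab_frame("wrist");save(a,'w2.png');s=env.state();print(s["ee_pos"],s["ee_rot"],s["gripper_width"],s["force"],s["torque"])
np.savez('w2.npz',K=cam[0],R=cam[1],t=cam[2]);print(w2px("",[523,185,52],cam))
E
```

```text
time_s: 5.75
ee_pos: [559.8, -112.4, 150.7]
ee_rot: [-180.0, 0.1, -168.5]
force: [-0.8, 0.2, -3.1]
gripper_width: 17.7
time_s: 6.38
ee_pos: [599.5, 31.2, 149.6]
ee_rot: [180.0, -0.0, -168.5]
force: [0.4, 0.4, -2.7]
gripper_width: 17.5
time_s: 7.0
ee_pos: [599.4, 171.3, 149.4]
ee_rot: [180.0, -0.0, -168.5]
force: [-0.2, -0.1, -2.9]
gripper_width: 18.1
time_s: 7.38
ee_pos: [599.7, 169.0, 149.0]
ee_rot: [-180.0, -0.0, -168.6]
force: [0.2, -0.1, -2.0]
gripper_width: 17.8
[599.71120788 169.0356076  149.03677613] [-1.79990301e+02 -1.16477784e-02 -1.68608194e+02] 17.979121291463024 [ 1.11791745 -0.27772394 -2.78792337] [ 0.07810494 -0.12733541  0.03203585]
[325.41808122 115.05051272]
```

View pics/w2.png

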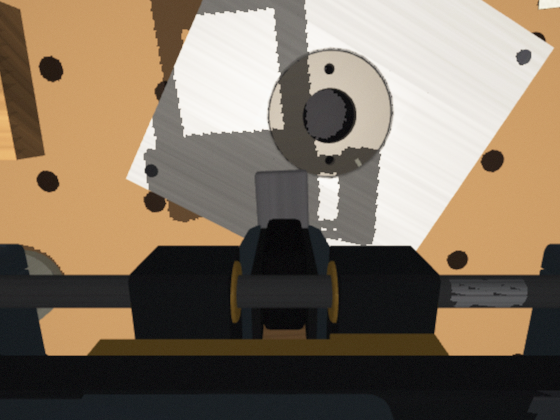

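The ring is centred near (330,112) with holes at (329,69) and (329,160). The near end of the held bar is at (256–307,172). I'll refine these to subpixel.

Run:
```python
from h import *
f=np.load('w2.npz');cam=(f['K'],f['R'],f['t'])
g=cv2.cvtColor(cv2.imread('pics/w2.png'),cv2.COLOR_BGR2GRAY)
H=[]
for c in((329,69),(329,160)):
    p=g[c[1]-9:c[1]+10,c[0]-9:c[0]+10].astype(float);bg=np.median(p);w=np.clip(bg*.75-p,0,None)
    yy,xx=np.mgrid[-9:10,-9:10];m=(np.hypot(xx,yy)<8);w*=m
    u=c[0]+(w*xx).sum()/w.sum();v=c[1]+(w*yy).sum()/w.sum();X=px2w("",(u,v),52,cam);H.append(X);print(round(u,1),round(v,1),np.round(X,1),bg)
d=H[0]-H[1];print("dist",np.linalg.norm(d),"mid",(H[0]+H[1])/2,"ang",np.degrees(np.arctan2(-d[1],-d[0])))
o=cv2.resize(g[160:230,235:325],None,fx=8,fy=8,interpolation=cv2.INTER_CUBIC);o=(255*(o/255.)**.5).astype(np.uint8)
cv2.imwrite('pics/c3.png',o[:,:720])
# predicted bar corners for tool pose, angle offsets
p=np.array([599.7,169.0]);z=149.0-19.8+10
for a in(11.4,13.4,15.4,9.4):
    e=np.array([np.cos(np.radians(a)),np.sin(np.radians(a))]);n=np.array([-e[1],e[0]])
    print(a,[np.round(w2px("",[*(p-l*e+s*14*n),z],cam),1) for l in(42,15) for s in(-1,1)])
```

```text
328.9 68.5 [490.9 180.1  52. ] 195.0
328.9 159.6 [554.8 195.1  52. ] 69.0
dist 65.65162516342646 mid [522.82000721 187.61031752  52.        ] ang 13.251762536452931
11.4 [array([257.4, 173.4]), array([310.7, 173.4]), array([258.4, 222.6]), array([309.8, 222.6])]
13.4 [array([254.6, 174.4]), array([307.9, 172.5]), array([257.5, 223.5]), array([308.8, 221.8])]
15.4 [array([251.9, 175.5]), array([305.1, 171.8]), array([256.6, 224.4]), array([307.8, 220.9])]
9.4 [array([260.2, 172.6]), array([313.5, 174.4]), array([259.3, 221.8]), array([310.7, 223.5])]
```

View pics/c3.png

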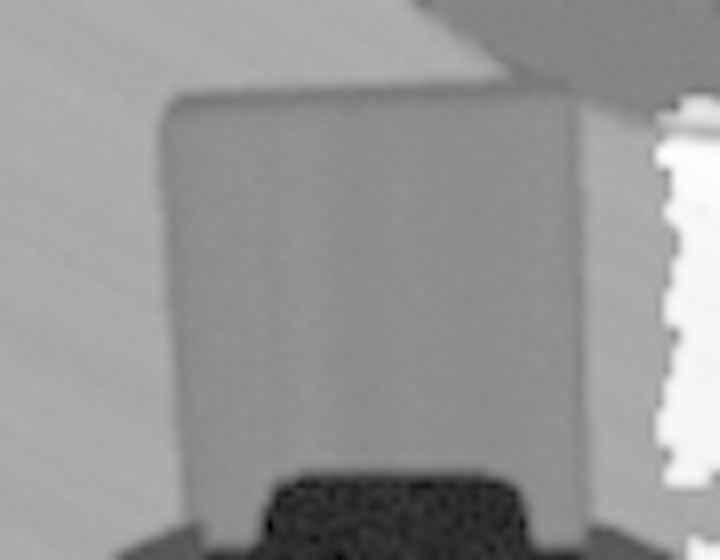

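Bar axis is 13.4° and ring hole axis 13.3°, so they're aligned. The ring centre is (522.8, 187.6), and the spanner sits about 0.7 mm toward the base from the TCP. I'll hover over the ring and check.

```bash
python3 -m jog '0 0 0 -.8 .2 0 0;0 0 0 -1.7 .4 -.4 0;0 0 0 -2.5 .6 -1.2 0;0 0 0 -3.05 .74 -2 0;0 0 0 -3.05 .74 -2.28 0'
python3 -m jog '0 0 0 0 0 0 0;0 0 0 0 0 0 0;0 0 0 0 0 0 0;0 0 0 0 0 0 0'
python3 - <<'E'
from h import *
cam=P("wrist");a=grab_frame("wrist");s=env.state();print(s["ee_pos"],s["ee_rot"],s["force"],s["torque"])
np.savez('w3.npz',K=cam[0],R=cam[1],t=cam[2]);print(w2px("",[522.8,187.6,52],cam))
o=a[100:300,160:420];o=(255*(o/255.)**.6).astype(np.uint8);save(cv2.resize(o,None,fx=3,fy=3,interpolation=cv2.INTER_CUBIC),'w3.png');save(a,'w3f.png')
E
```

```text
time_s: 8.05
ee_pos: [522.0, 187.9, 91.1]
ee_rot: [-180.0, -0.1, -168.5]
force: [0.2, -0.5, -3.4]
gripper_width: 17.8
time_s: 8.55
ee_pos: [523.9, 188.5, 92.4]
ee_rot: [180.0, 0.1, -168.6]
force: [-0.7, -0.2, -3.1]
gripper_width: 17.9
[523.69892972 188.5621905   92.23972973] [ 1.79991609e+02  3.25857783e-02 -1.68544781e+02] [ 0.26707439 -0.13887609 -2.13825418] [ 0.05187474 -0.1621279   0.03578856]
[282.95275139 229.08283266]
```

View pics/w3.png

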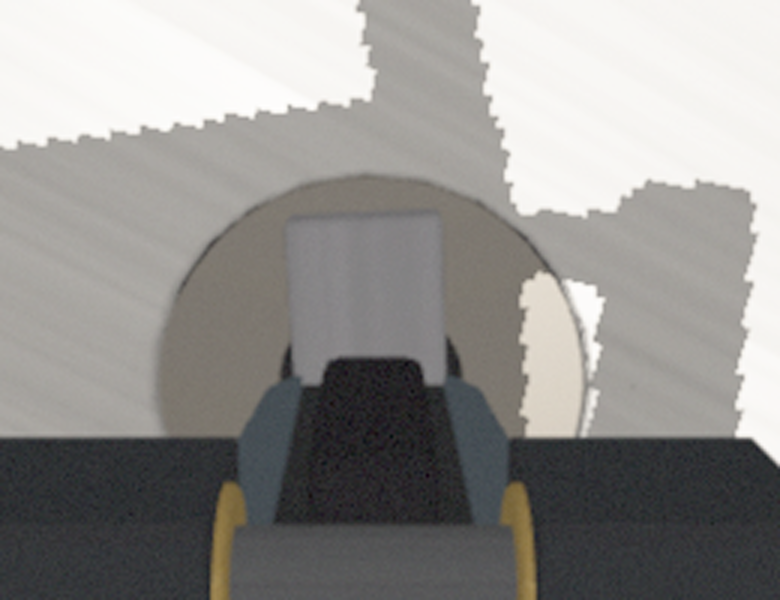

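Run:
```python
from h import *
from scipy.optimize import least_squares as ls
f=np.load('w3.npz');cam=(f['K'],f['R'],f['t'])
u=lambda p:(160+(p[0]-1)/3,100+(p[1]-1)/3)
pts=[(157,375),(180,290),(215,240),(260,205),(310,183),(372,175),(430,184),(480,204),(530,245),(565,290),(580,335),(588,400)]
W=np.array([px2w("",u(p),55,cam)[:2] for p in pts])
r=ls(lambda q:np.hypot(*(W-q[:2]).T)-q[2],[523,187,46]);print("ring r free",r.x,np.round(r.fun,1))
r=ls(lambda q:np.hypot(*(W-q[:2]).T)-46,[523,187]);print("r=46",r.x)
tcp=env.state()["ee_pos"]
for z in(82.4,80.4):
  L=[px2w("",u(p),z,cam)[:2] for p in((288,222),(300,384))];R=[px2w("",u(p),z,cam)[:2] for p in((440,215),(446,384))]
  T=[px2w("",u(p),z,cam)[:2] for p in((290,217),(437,211))]
  a=(L[1]-L[0])+(R[1]-R[0]);an=np.arctan2(a[1],a[0]);e=np.array([np.cos(an),np.sin(an)]);n=np.array([-e[1],e[0]])
  tt=T[1]-T[0];w=abs((L[0]+L[1]-R[0]-R[1])@n)/2
  c=(L[0]+L[1]+R[0]+R[1])/4;mid=n*(c@n)+e*((T[0]+T[1])/2@e+42)
  print(z,"bar ang",np.degrees(an),"end edge ang",np.degrees(np.arctan2(tt[1],tt[0]))-90,"w",w,"origin",mid,"rel tcp",mid-np.array(tcp[:2]))
```

```text
ring r free [522.46037315 187.93717519  45.22263056] [-0.1 -0.2  0.   0.1  0.3  0.2 -0.1 -0.  -0.4  0.1 -0.3  0.4]
r=46 [523.4297557  188.02941203]
82.4 bar ang 14.410135831879398 end edge ang 13.773501886280243 w 26.61707356870932 origin [522.46938647 188.78954717] rel tcp [-1.22954324  0.22735668]
80.4 bar ang 14.410135831879385 end edge ang 13.773501886280386 w 26.91100637815396 origin [522.77229046 188.83234166] rel tcp [-0.92663926  0.27015116]
```

The bar sits about 0.9 mm too far in +y relative to the ring. I'll correct that and lower gently.

```bash
python3 -m jog '0 0 0 .01 -.035 -.2 0;0 0 0 .01 -.035 -.4 0;0 0 0 .01 -.035 -.5 0;0 0 0 .01 -.035 -.5 0;0 0 0 .01 -.035 -.5 0'
python3 -m jog '0 0 0 0 0 -.04 0;0 0 0 0 0 -.08 0;0 0 0 0 0 -.12 0;0 0 0 0 0 -.12 0;0 0 0 0 0 -.12 0'
```

```text
time_s: 9.22
ee_pos: [523.8, 187.7, 79.5]
ee_rot: [180.0, 0.0, -168.5]
force: [-0.6, -0.5, -2.4]
gripper_width: 17.6
time_s: 9.85
ee_pos: [523.7, 187.6, 76.5]
ee_rot: [180.0, 0.0, -168.5]
force: [0.0, 0.0, -3.5]
gripper_width: 17.6
```

Already below contact height with no upward force, so the pins look to be entering. Continuing down.

```bash
python3 -m jog '0 0 0 0 0 -.03 0;0 0 0 0 0 -.06 0;0 0 0 0 0 -.1 0;0 0 0 0 0 -.1 0;0 0 0 0 0 -.1 0'
python3 -m jog '0 0 0 0 0 -.03 0;0 0 0 0 0 -.06 0;0 0 0 0 0 -.08 0;0 0 0 0 0 -.08 0;0 0 0 0 0 -.08 0'
```

```text
time_s: 10.48
ee_pos: [523.7, 187.7, 74.0]
ee_rot: [180.0, 0.0, -168.5]
force: [0.1, 0.2, -4.2]
gripper_width: 17.6
time_s: 11.1
ee_pos: [523.7, 187.7, 72.0]
ee_rot: [180.0, 0.0, -168.5]
force: [-0.0, 0.2, -2.2]
gripper_width: 17.8
```

```bash
python3 -m jog '0 0 0 0 0 -.03 0;0 0 0 0 0 -.05 0;0 0 0 0 0 -.05 0;0 0 0 0 0 -.05 0'
python3 -c "
from h import *
f=[]
for i in range(6):
    grab_frame('side');s=env.state();f.append(list(s['force'])+list(s['torque']))
print(np.round(np.mean(f,0),2),s['ee_pos'],s['ee_rot'])"
```

```text
time_s: 11.6
ee_pos: [523.7, 187.7, 70.9]
ee_rot: [180.0, 0.0, -168.5]
force: [-0.5, -0.4, -0.9]
gripper_width: 17.9
[-0.38 -0.05 -0.42  0.11 -0.09  0.02] [523.72058797 187.6627835   70.78231171] [ 1.79994498e+02  6.99948079e-03 -1.68540416e+02]
```

Seated: z reached 70.8, with about 2 N of light contact. Now turn clockwise in stages, watching moment and forces.

```bash
cat > q.py <<'E'
from h import *
f=[]
for i in range(4):
    grab_frame('side');s=env.state();f.append(list(s['force'])+list(s['torque']))
print(np.round(np.mean(f,0),2),np.round(s['ee_pos'],2),np.round(s['ee_rot'],2))
E
python3 -m jog '0 0 -.6 0 0 0 0;0 0 -1.2 0 0 0 0;0 0 -1.8 0 0 0 0;0 0 -2.4 -.002 -.005 0 0;0 0 -3 -.002 -.006 0 0'; python3 q.py
python3 -m jog '0 0 -.7 0 0 0 0;0 0 -1.4 0 0 0 0;0 0 -2.1 0 0 0 0;0 0 -2.8 -.003 -.005 0 0;0 0 -3.5 -.005 -.007 0 0'; python3 q.py
```

```text
time_s: 12.52
ee_pos: [523.8, 187.7, 70.8]
ee_rot: [180.0, 0.0, 176.4]
force: [0.5, 1.0, 0.2]
gripper_width: 17.8
[ 0.15  1.15 -0.33  0.21 -0.16  0.26] [523.83 187.7   70.8 ] [1.7998e+02 3.0000e-02 1.7653e+02]
time_s: 13.35
ee_pos: [523.8, 187.3, 70.8]
ee_rot: [180.0, 0.0, 158.9]
force: [0.1, 0.6, -0.4]
gripper_width: 17.8
[ 0.07  0.37 -0.26  0.03 -0.27  0.23] [523.75 187.25  70.79] [1.7999e+02 3.0000e-02 1.5905e+02]
```

```bash
python3 -m jog '0 0 -.7 0 0 0 0;0 0 -1.4 0 0 0 0;0 0 -2.1 0 0 0 0;0 0 -2.8 -.003 -.005 0 0;0 0 -3.5 -.006 -.005 0 0'; python3 q.py
python3 -m jog '0 0 -.6 0 0 0 0;0 0 -1.2 0 0 0 0;0 0 -1.8 0 0 0 0;0 0 -2.4 -.003 -.003 0 0;0 0 -3 -.006 -.003 0 0'; python3 q.py
```

```text
time_s: 14.18
ee_pos: [523.5, 186.9, 70.7]
ee_rot: [-180.0, 0.0, 141.4]
force: [-0.2, -1.5, -0.1]
gripper_width: 17.7
[ 0.32 -0.99 -0.43 -0.25 -0.32  0.25] [523.51 186.9   70.74] [-1.7999e+02  3.0000e-02  1.4156e+02]
time_s: 15.0
ee_pos: [523.3, 186.6, 70.7]
ee_rot: [-180.0, 0.0, 126.5]
force: [0.9, -2.8, 0.9]
gripper_width: 17.9
[ 0.66 -2.79 -0.35 -0.59 -0.33  0.22] [523.24 186.68  70.68] [-1.7998e+02  4.0000e-02  1.2656e+02]
```

```bash
python3 -m jog '0 0 -.3 0 -.01 0 0;0 0 -.6 0 -.02 0 0;0 0 -.9 0 -.02 0 0;0 0 -.9 0 -.02 0 0'; python3 q.py
python3 -m jog '0 0 -.2 0 0 0 0;0 0 -.4 0 0 0 0;0 0 -.6 0 0 0 0;0 0 -.6 0 0 0 0'; python3 q.py
```

```text
time_s: 15.7
ee_pos: [523.1, 186.6, 70.7]
ee_rot: [-180.0, 0.0, 122.0]
force: [0.6, -2.8, -0.7]
gripper_width: 17.8
[ 0.36 -2.65  0.08 -0.58 -0.27  0.22] [523.14 186.57  70.69] [-179.99   -0.    121.96]
time_s: 16.4
ee_pos: [523.1, 186.6, 70.7]
ee_rot: [-180.0, -0.0, 118.9]
force: [-0.2, -3.2, -0.5]
gripper_width: 18.2
[-0.06 -3.   -0.52 -0.7  -0.18  0.23] [523.1  186.54  70.7 ] [-179.99    0.    118.96]
```

```bash
python3 -m jog '0 0 -.2 0 0 0 0;0 0 -.4 0 -.01 0 0;0 0 -.5 0 -.01 0 0;0 0 -.5 0 -.01 0 0'; python3 q.py
python3 -m jog '0 0 -.2 0 0 0 0;0 0 -.4 0 -.01 0 0;0 0 -.4 0 -.01 0 0;0 0 -.4 0 -.01 0 0'; python3 q.py
```

```text
time_s: 17.1
ee_pos: [523.0, 186.5, 70.7]
ee_rot: [-180.0, -0.0, 116.5]
force: [-1.1, -1.7, -0.7]
gripper_width: 17.9
[-1.01 -1.58 -0.42 -0.46  0.02  0.44] [523.05 186.5   70.69] [-1.7999e+02 -2.0000e-02  1.1646e+02]
time_s: 17.8
ee_pos: [523.1, 186.4, 70.7]
ee_rot: [180.0, -0.0, 114.5]
force: [-2.0, -0.1, 0.4]
gripper_width: 18.0
[-1.83  1.03 -0.66  0.03  0.23  0.6 ] [523.09 186.38  70.74] [ 1.7999e+02 -3.0000e-02  1.1445e+02]
```

Stop reached: the moment rose from 0.23 to 0.60 N m. Back off by the spring plus half the play, then lift out.

```bash
python3 -m jog '0 0 .7 0 0 0 0;0 0 1.4 0 0 0 0;0 0 2.1 0 0 0 0;0 0 2.4 0 0 0 0;0 0 2.4 0 0 0 0'; python3 q.py
python3 -m jog '0 0 0 0 0 .1 0;0 0 0 0 0 .25 0;0 0 0 0 0 .4 0;0 0 0 0 0 .55 0;0 0 0 0 0 .7 0'
python3 -m jog '0 0 0 0 0 .5 0;0 0 0 0 0 1.2 0;0 0 0 0 0 2 0;0 0 0 0 0 2.6 0;0 0 0 0 0 2.6 0'; python3 q.py
```

```text
time_s: 18.62
ee_pos: [523.3, 186.4, 70.8]
ee_rot: [180.0, -0.0, 126.4]
force: [-2.4, 0.7, 0.0]
gripper_width: 17.9
[-1.3   1.52 -0.31  0.25  0.11 -0.01] [523.37 186.35  70.79] [ 1.7996e+02 -1.0000e-02  1.2642e+02]
time_s: 19.45
ee_pos: [523.3, 186.0, 88.5]
ee_rot: [180.0, 0.0, 126.5]
force: [-0.2, 0.9, -2.8]
gripper_width: 17.8
time_s: 20.08
ee_pos: [524.0, 186.4, 154.8]
ee_rot: [179.8, 0.1, 126.5]
force: [-0.2, 0.0, -3.8]
gripper_width: 18.0
[ 0.03  0.19 -2.97  0.01 -0.15  0.01] [522.6  185.91 152.36] [-1.7990e+02 -3.0000e-02  1.2646e+02]
```

```bash
python3 -m jog '0 0 .9 .1 -.8 0 0;0 0 1.8 .2 -1.6 0 0;0 0 2.7 .3 -2.4 0 0;0 0 3.6 .4 -3.2 0 0;0 0 4.5 .5 -4 0 0'
python3 -m jog '0 0 .9 .1 -.8 0 0;0 0 1.8 .2 -1.6 0 0;0 0 2.7 .3 -2.4 0 0;0 0 3.6 .4 -3.2 0 0;0 0 4.5 .5 -4 0 0'
python3 -m jog '0 0 .9 .1 -.8 0 0;0 0 1.8 .2 -1.6 0 0;0 0 2.7 .3 -2.4 0 0;0 0 3.5 .4 -3.2 0 0;0 0 4 .5 -3.95 0 0'
python3 -m jog '0 0 0 0 0 0 0;0 0 0 0 0 0 0;0 0 0 0 0 0 0'; python3 q.py
python3 -c "
from h import *
a=grab_frame('top');b=grab_frame('wrist')
o=np.zeros((420,780,3),np.uint8);o[:375,:350]=cv2.resize(a[205:280,90:160],(350,375),interpolation=cv2.INTER_CUBIC);o[:,350:]=cv2.resize(b[100:310,160:375],(430,420));save(o,'c4.png')"
```

```text
time_s: 20.9
ee_pos: [535.3, 85.4, 152.4]
ee_rot: [-179.9, -0.1, 149.1]
force: [-0.1, -0.6, -3.2]
gripper_width: 17.9
time_s: 21.52
ee_pos: [547.8, -14.5, 152.3]
ee_rot: [-180.0, -0.1, 171.6]
force: [0.6, -0.2, -3.2]
gripper_width: 17.8
time_s: 22.15
ee_pos: [560.3, -113.2, 152.3]
ee_rot: [180.0, -0.1, -168.5]
force: [-0.4, -0.2, -2.4]
gripper_width: 17.7
time_s: 22.52
ee_pos: [560.5, -111.8, 153.0]
ee_rot: [180.0, -0.0, -168.5]
force: [-0.1, 0.4, -2.9]
gripper_width: 18.0
[ 0.19 -0.14 -2.5   0.11 -0.13  0.  ] [ 560.68 -112.17  153.29] [ 179.99    0.   -168.51]
```

View pics/c4.png

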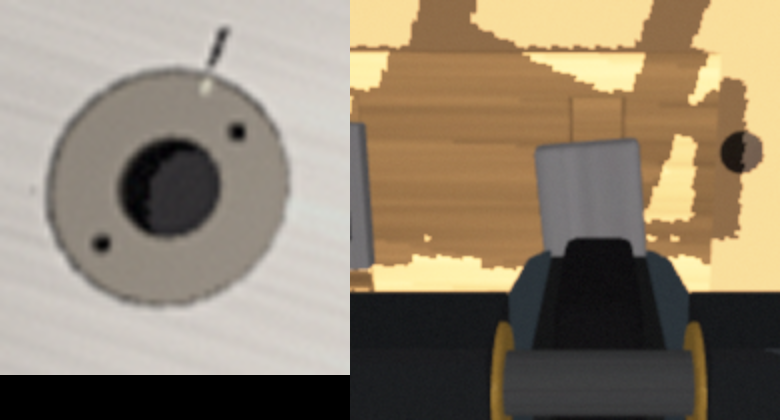

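The white mark at (205,88) lines up with the black mark at (220,45), so the ring is home. The spanner is above its slot. Lowering it in.

```bash
python3 -m jog '0 0 0 0 0 -.8 0;0 0 0 -.01 -.02 -1.8 0;0 0 0 -.01 -.02 -2.6 0;0 0 0 -.01 -.02 -3 0;0 0 0 -.01 -.02 -3 0'
python3 -m jog '0 0 0 0 0 -.2 0;0 0 0 0 0 -.5 0;0 0 0 0 0 -.75 0;0 0 0 0 0 -.86 0;0 0 0 0 0 -.86 0'; python3 q.py
```

```text
time_s: 23.45
ee_pos: [560.2, -113.0, 77.8]
ee_rot: [180.0, -0.1, -168.5]
force: [-0.4, -0.2, -2.6]
gripper_width: 18.2
time_s: 24.08
ee_pos: [560.3, -113.1, 56.5]
ee_rot: [180.0, -0.0, -168.5]
force: [0.7, 1.1, -3.1]
gripper_width: 17.9
[ 0.13  0.12 -2.6   0.11 -0.12  0.02] [ 560.66 -113.17   56.95] [-1.7999e+02  3.0000e-02 -1.6854e+02]
```

```bash
python3 -m jog '0 0 0 0 0 -.04 0;0 0 0 0 0 -.08 0;0 0 0 0 0 -.1 0;0 0 0 0 0 -.1 0'; python3 q.py
```

```text
time_s: 24.78
ee_pos: [560.5, -113.1, 54.8]
ee_rot: [-180.0, 0.0, -168.5]
force: [-1.6, 0.0, 4.4]
gripper_width: 17.9
[-2.29  0.11  5.    0.22  0.24  0.01] [ 560.54 -113.14   54.81] [-1.7999e+02  3.0000e-02 -1.6854e+02]
```

The bar is down on the rest, at the same height as when I gripped it. Release, then rise straight up.

```bash
python3 -m jog '0 0 0 0 0 0 .3;0 0 0 0 0 0 .55;0 0 0 0 0 0 .55;0 0 0 0 0 0 .55;0 0 0 0 0 0 .55'
python3 -m jog '0 0 0 0 0 .6 .55;0 0 0 0 0 1.6 .55;0 0 0 0 0 2.8 .55;0 0 0 0 0 4.2 .55;0 0 0 0 0 5.6 .55'
python3 -m jog '0 0 0 -.8 -1 0 .55;0 0 0 -1.6 -2 0 .55;0 0 0 -2.4 -3 0 .55;0 0 0 -3.2 -4 0 .55;0 0 0 -3.2 -4 0 .55'
python3 -m jog '0 0 0 -.8 -1 0 .55;0 0 0 -1.6 -2 0 .55;0 0 0 -2.4 -3 0 .55;0 0 0 -3.2 -4 0 .55;0 0 0 -3.2 -4 0 .55'; python3 q.py
python3 -c "
from h import *
a=grab_frame('side');save(a,'side1.png');a=grab_frame('top');b=cv2.cvtColor(cv2.imread('pics/top0.png'),4)
save(np.hstack([cv2.resize(x[90:280,90:375],(395,263)) for x in(b,a)]),'fin.png')"
```

```text
time_s: 25.6
ee_pos: [560.5, -113.1, 54.2]
ee_rot: [180.0, -0.0, -168.5]
force: [0.1, 0.2, 0.1]
gripper_width: 50.2
time_s: 26.22
ee_pos: [560.5, -113.1, 196.5]
ee_rot: [-180.0, 0.1, -168.5]
force: [-0.1, 0.2, -0.2]
gripper_width: 50.1
time_s: 26.85
ee_pos: [479.6, -214.3, 195.4]
ee_rot: [-180.0, 0.1, -168.7]
force: [0.9, -0.4, 0.3]
gripper_width: 50.5
time_s: 27.48
ee_pos: [400.5, -313.8, 194.9]
ee_rot: [-180.0, 0.1, -168.7]
force: [0.2, 0.1, 0.0]
gripper_width: 50.3
[ 0.1   0.46 -0.18  0.11 -0.15 -0.  ] [ 401.37 -312.25  194.44] [ 1.7999e+02  4.0000e-02 -1.6848e+02]
```

View pics/fin.png

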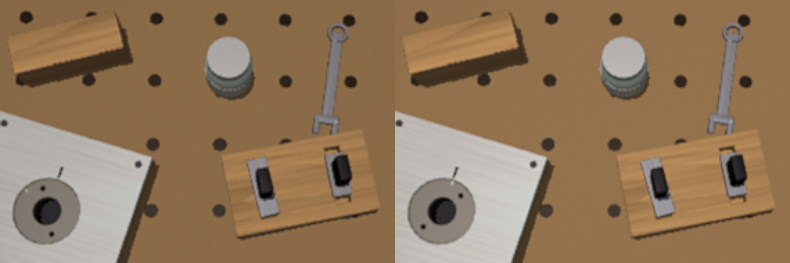

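View pics/side1.png

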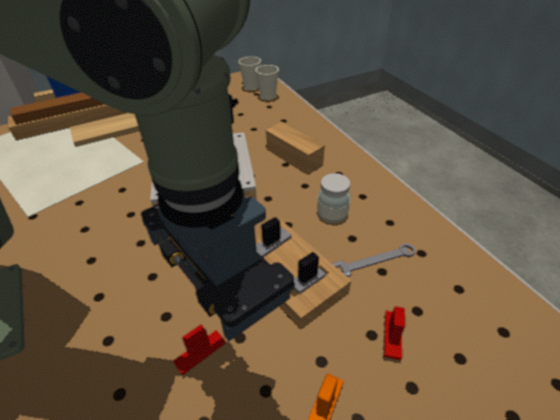

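The before and after views match: the spanner is back in its slot, the bystanders haven't moved, and the ring's mark is at the black line. The arm is clear.

```bash
python3 -c "
from workcell import env
print(env.job_done(), env.state()['time_s'])"
```

```text
the job is handed in; nothing more can be done
the job is handed in; nothing more can be done
```

The ring is turned home, the wide spanner is back upright in its own slot and released, and the job is handed in. It took about 28 s of the 72 s allowed, and no verdict was reported.

- **Seating:** both pins went in on the first try, with about 2 N of downward load once the bar touched the ring.
- **Turning:** I turned the grip about 77° clockwise at about 0.23 N m. The moment then rose to 0.60 N m at the stop. That is above the 0.45 N m called plenty but below the 0.9 N m that counts as forcing. I eased it to zero before lifting the spanner out.
- **Last checks:** the top picture shows the white mark at the black mark, and the spanner, narrow spanner, block, wrench and jar as at the start. The arm was clear, with contact force near zero. No check failed.

The pictures disagreed by about 1 mm on where the ring centre was. A final correction over the ring settled it.

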